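# Load the slide carrier under the spring clip

### The arm

A 7-joint arm with a two-finger parallel gripper is mounted at the origin on a cart in front of the work surface, level with it; the furniture and walls round the work are solid. World frame = base frame: x ahead of the robot, y to its left, z up, the work surface at z = 0. Lengths are in mm, angles in rad, forces in N, time in s.
With the tool pointing down it reaches from about 350 to 900 mm from the base axis. Payload 7.2 kg.
Tool frame: the origin (TCP) lies midway between the tips of the shut fingers; the grasp point (between the pads) lies 19 mm behind it; z points along the fingers, y is the line along which they close (so a half turn about z gives the same grasp; the last joint's range is limited). The gripper opens to 85 mm and grips with 20 to 120 N. Pads are 22 mm wide; open, the fingers measure 114 mm over their backs; the gripper's body (76 mm by 85 mm) begins 54 mm behind the grasp point. The pads swing forward as they close: fully open they stand 13 mm farther back than shut.
Start: joints at [-1.248, 0.411, -0.013, 1.596, 0.006, 1.134, -0.082], TCP at [238.09, 577.878, 192.097] pointing down, gripper open.
Joint ranges: [-2.95, 2.95], [-0.29, 1.99], [-1.47, 1.44], [0.14, 2.54], [-1.03, 4.17], [0.13, 1.85], [-2.86, 2.86]. Speed limits (rad/s): [2.39, 2.39, 3.01, 3.01, 3.14, 3.14, 3.14].

### API

Orientations are given as a unit quaternion [x, y, z, w].
In Python, from cell import ctrl, viewer, finder gives the robot as it stands.
- The arm moves only by the tool apply_moves, never from a script. Its argument "commands" is a list of rows, each an object with "dr": the turn, a rotation vector about the world's x, y, z in rad, a list of three; "delta_pos": the shift along the world's x, y, z in m, a list of three; "gripper": the finger opening in m, from 0 to 0.0854. In form: [{"dr": [ax, ay, az], "delta_pos": [x, y, z], "gripper": gripper}, ...]. A call has 1 to 10 rows; each row is the pose to reach, as a shift and turn from the pose commanded when the call began; what a row does not reach only later rows make up. A row lasts 1/8 s, in which the tool goes at most 62.5 mm and 10.7 degrees, less where a joint would pass 70% of its speed; a pose out of reach is approached as far as the arm can. A call with a gripper value outside its range is refused whole. The fingers move at their own pace and stop on an object; "squeeze" is the grip in N (left out, the last holds). Time passes only in rows, so rows that repeat a pose let the fingers close. It gives the time, the measured TCP pose, the force, the opening and the grip force at its end, in the units of the state.
- ctrl.get_obs(): the state, without advancing time (a new reading comes with each control period).
- viewer.camera(name): name is "side" or "top" or "wrist"; returns a dict with "img" (400x640x3 uint8, red, green, blue), "intrinsics" (3x3 intrinsics, pixels), "k1" (the pictures are not rectified: a ray, as slopes to the right and down, at radius r is drawn at 1 + k1 r^2 times it, then the intrinsics apply), "cam_to_world" (4x4, takes a point from camera to world coordinates). Camera axes: x right, y up, looking along -z (the intrinsics and any distortion apply to the point x, -y, -z); pixel columns grow to the right and rows downward; lengths in mm; the calibration is good to about 2 mm. A picture is of the moment at which its call begins. There is no depth.
- ctrl.hand_in(): hands the job in; it is judged then, once.
Trained networks look in a picture, given as the dict that the camera call returned (one of the last four; its "shot" number tells which), for a name from the list of things; names that differ only in an ending like _2 or _b are one class to them, and where a whole thing is asked for, a point or a joint stands for the part that bears it (a point fixed in the world has none). Each returns a list of dicts, best first, with "score" (0 to 1); they miss things now and then, are a little off and sometimes report something else, mostly with a low value. They report only what shows in the picture. A call takes as long as a camera call. They do not tell look-alikes from the thing itself.
- finder.search_frame(name, picture): "uv" ([column, row] in pixels, amid what is visible of it).
- finder.outline_of(name, picture): "pixels" (400x640 bool, what is visible of it) and "uv" ([column, row] in pixels, amid what is visible of it).
- finder.pinpoint(name, picture): "uv" ([column, row] in pixels: a listed point, or the origin of a listed thing).
The state is a dict: "t": time; "joints": joint angles; "joint_vel": joint speeds; "effort": joint torques, N m; "eef_pos": TCP position; "tcp_rot": TCP orientation; "ft_force": force on the tool from outside, world axes, zero at the start; "moment": the same for the moment, N m; "grip_width": opening from 0.0 (shut) to 1.0 (fully open); "grip_force": force on a finger pad.
Only numpy, scipy, OpenCV 4.12 (cv2) and the standard library are available. Lean on these libraries where they do the work, as an engineer would, in place of code of your own. Each camera call takes 0.05 s, during which the arm holds its last target. There are 200 camera calls.

### The job

Load the blue slide carrier into the grey stage: press the red bar of the spring clip down with one fingertip and hold it down, and with the other fingertip push the carrier by its upright lip along its channel, beneath the raised clip, until it is fully home against the end stop. Only then let the bar up, so that the clip springs back and holds the carrier, and move clear. Grasp nothing, keep the carrier flat in its channel, and leave the petri dish, the timer and the red-lidded cup where they are.

Things in the scene. Friction and masses are not known exactly. Their poses are not given: they have to be found in the camera images.
- stage: Grey stage fixed to the worktop, base 186 x 116 x 12 mm. Its x axis is the push direction (about away from the robot), y left, z up. Origin at worktop level on the channel's centre line, x = 0 below the carrier's rear face when home. Channel floor 14 mm above the worktop. Clip's hinge rod along x at y = 32 mm, 28 mm above the worktop; its lugs reach 32 mm above it.
- end_stop (a point): Foot of the dark end stop's face on the channel floor, centre line; stage x = 60 mm. The stop is 10 mm high. The channel floor is flat back to stage x = -112 mm, 43 mm wide between side guides 5 mm high (6 mm thick, from stage x = -83 mm on).
- clip (a joint): Spring clip angle, rad: 0 with the bar free and no carrier under the nose, 0.39 with the bar pressed to its limit. The spring always shuts it: some 2.5 N down on the middle of the bar starts it, 5 N holds it fully down. Above 0.25 the nose clears the carrier; resting on the carrier it reads about 0.17.
- press_bar (a point): Red bar left of the channel, 118 mm along x, 32 mm wide, 3 mm thick. Origin: middle of its top face, stage x = -51, y = 62 mm; it spans x = -110 to 8, y = 46 to 78. When free its left edge tilts up 0.39 rad, middle 31 mm above the worktop; fully pressed it is level, 19 mm above the worktop (5 mm above the channel floor). A finger may press it, and slide, anywhere along it.
- clip_nose (a point): Steel nose of the clip across the channel, blunt, 14 mm along x (stage x = 20 to 34), 12 mm across. Origin: middle of its underside. Bar free: 1.5 mm above the channel floor, blocking the carrier. Bar fully down: its lowest edge is 12 mm above the floor, its top under 50 mm above the worktop.
- carrier: Slide carrier loose in the channel, about 0.2 kg: blue plate 60 mm (x) x 40 mm, 6 mm thick, glass slide on top, upright lip at its rear. Origin: centre of its underside, axes as the stage's. It starts 50 to 70 mm short of home, before the shut nose; home, its origin is at stage x = 30 mm and its front meets the end stop.
- carrier_lip (a point): Centre of the rear face of the carrier's lip, the face to push on: 40 mm wide (y), 22 mm high from the channel floor, lip 4 mm thick. The point is 11 mm above the channel floor; home it is at stage x = 0.
- petri: Petri dish, 90 mm across, 15 mm high, loose. Origin under its centre. To be left alone.
- lab_timer: White lab timer lying flat, 66 x 72 x 16 mm, loose. Origin under its centre. To be left alone.
- red_cup: Clear specimen cup with red lid, 61 mm across, 70 mm high, loose. Origin under its centre. To be left alone.
Things that resemble listed ones, but are neither listed nor needed, are in the scene too. Several things have the shape of the stage; the one meant has the colours described above.

How it is judged:
By the outcome, as a careful person would: the job done as asked, in the order asked, and still so for the second after the job is handed in, with the robot touching nothing.
It also fails if it takes over 51 s, if anything falls off the work surface, if the arm or the gripper's body presses on something with over 40 N, if the wrist force passes 120 N, or if a joint passes its speed limit or range.

## Working session

There is one attempt and no reset: what is moved stays moved. The work goes in short steps, Python scripts to look and compute and a tool call to move; the robot and the scene stay as the last step left them, time stands still between calls to the robot, and variables do not carry over. Pictures are saved under pics/ and viewed, at most 10 in all, crops included, and the job is handed in when it is done.

Besides the shell and the picture viewer there is one more tool, called after ">>>" as name(argument=value, ...), one argument or row to a line, values as JSON. apply_moves: Moves the arm, as the interface text tells. Its arguments: {"type":"object","properties":{"commands":{"type":"array","items":{"type":"object","properties":{"dr":{"type":"array","items":{"type":"number"}},"delta_pos":{"type":"array","items":{"type":"number"}},"gripper":{"type":"number"}}}},"squeeze":{"type":"number"}},"required":["commands"]}

```bash
mkdir -p pics; cat > h.py <<'E'
import numpy as np, cv2
from cell import ctrl, viewer, finder
def ray(p,uv):
    K=np.array(p["intrinsics"]);T=np.array(p["cam_to_world"])
    d=np.array([(uv[0]-K[0,2])/K[0,0],(uv[1]-K[1,2])/K[1,1]]);s=d.copy()
    for _ in range(20): s=d/(1+p["k1"]*(s@s))
    return T[:3,3],T[:3,:3]@np.array([s[0],-s[1],-1])
def at(p,uv,z):
    o,d=ray(p,uv);return o+d*(z-o[2])/d[2]
def proj(p,X):
    K=np.array(p["intrinsics"]);T=np.array(p["cam_to_world"])
    c=T[:3,:3].T@(np.array(X)-T[:3,3]);s=np.array([c[0],-c[1]])/-c[2];s=s*(1+p["k1"]*(s@s))
    return K[0,0]*s[0]+K[0,2],K[1,1]*s[1]+K[1,2]
def save(n,img): cv2.imwrite("pics/"+n,cv2.cvtColor(np.ascontiguousarray(img),cv2.COLOR_RGB2BGR))
E
python3 - <<'E'
from h import *
s=ctrl.get_obs();print(s)
P={}
for c in("top","side"):
    p=viewer.camera(c);P[c]=p["img"];print(c,np.round(p["cam_to_world"],2).tolist())
    for n,z in(("stage",0),("end_stop",14),("press_bar",31),("clip_nose",15),("carrier",14),("carrier_lip",25),("petri",0),("lab_timer",0),("red_cup",0)):
        for r in finder.pinpoint(n,p)[:4]: print(n,round(r["score"],2),np.round(r["uv"]),np.round(at(p,r["uv"],z)))
save("a.png",cv2.resize(np.vstack([P["top"],P["side"]]),(480,600)))
save("top.png",P["top"])
E
```

```text
{'t': 0.0, 'joints': array([-1.24819043,  0.41186516, -0.01272002,  1.59705798,  0.00560679,
        1.13428337, -0.08222181]), 'joint_vel': array([ 0.00149488, -0.00022658, -0.00067176, -0.00018677, -0.00190272,
        0.00209779,  0.00059749]), 'effort': array([-1.02185695e-05, -6.00624490e+01,  6.82140067e-01, -2.99403119e+01,
        1.37950995e-02,  1.04839518e-02,  1.32885685e-05]), 'eef_pos': array([237.91144661, 577.34426124, 191.26901611]), 'tcp_rot': array([ 1.94155346e-01,  9.80970478e-01, -7.83176120e-04, -9.63929189e-05]), 'ft_force': array([ 0.88137074,  0.30500989, -0.01932076]), 'moment': array([ 0.00701509,  0.01594245, -0.01674772]), 'grip_force': 0.0, 'grip_width': 0.9979929103330937}
top [[0.03, 0.99, -0.14, 411.56], [-1.0, 0.03, 0.01, 117.4], [0.02, 0.14, 0.99, 1121.98], [0.0, 0.0, 0.0, 1.0]]
stage 0.85 [382. 209.] [562. -52.   0.]
stage 0.64 [383. 224.] [527. -54.   0.]
stage 0.57 [234. 249.] [461. 283.   0.]
end_stop 0.94 [378. 182.] [622. -42.  14.]
end_stop 0.67 [237. 224.] [518. 276.  14.]
press_bar 0.89 [198. 269.] [414. 356.  31.]
press_bar 0.57 [359. 227
[... 351 characters left out ...]
 -0.02, 554.09], [-0.01, 0.67, -0.74, -534.86], [0.02, 0.74, 0.67, 636.03], [0.0, 0.0, 0.0, 1.0]]
stage 0.91 [280. 168.] [458. 300.   0.]
stage 0.72 [320. 269.] [569. -52.   0.]
end_stop 0.94 [301. 168.] [519. 280.  14.]
end_stop 0.89 [348. 261.] [629. -42.  14.]
press_bar 0.98 [294. 238.] [512.   6.  31.]
press_bar 0.84 [265. 149.] [414. 347.  31.]
clip_nose 0.89 [286. 168.] [479. 277.  15.]
clip_nose 0.67 [329. 261.] [588. -44.  15.]
carrier 0.84 [299. 262.] [524. -44.  14.]
carrier_lip 0.61 [287. 259.] [499. -47.  25.]
petri 0.91 [311. 209.] [548. 132.   0.]
lab_timer 0.63 [354. 326.] [ 632. -184.    0.]
red_cup 0.71 [319. 267.] [567. -47.   0.]
red_cup 0.7 [280. 326.] [ 494. -185.    0.]
```

View pics/top.png

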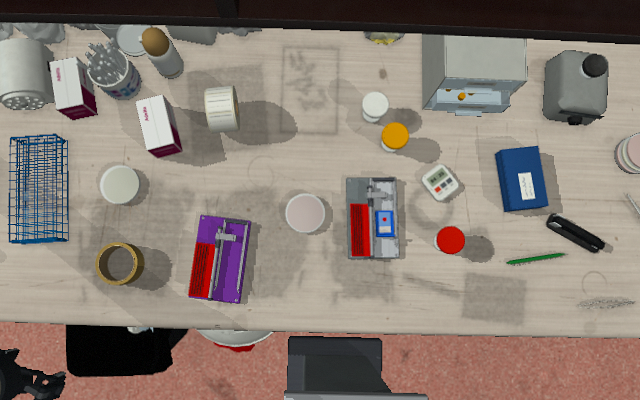

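View pics/a.png

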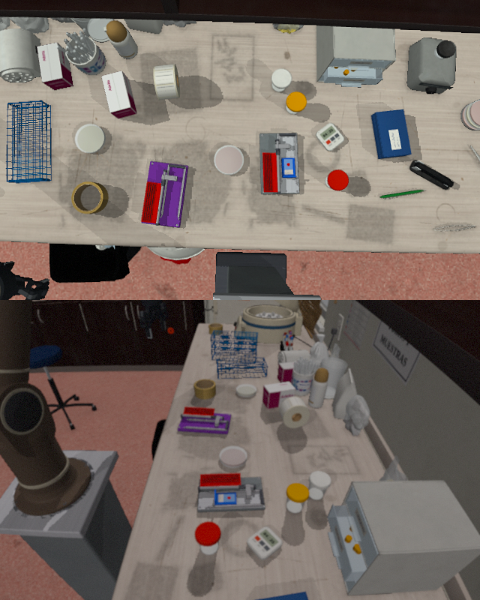

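The grey stage sits at (374,218) in the top view, with the grey base, red bar, blue carrier and white slide. The purple one at (221,258) is a look-alike with the wrong colour and no carrier. I'll move above the grey stage and confirm with a wrist crop.

>>> apply_moves(
  commands=[
    {"dr": [0,0,0.1],"delta_pos": [0.024,-0.058,0.03],"gripper": 0.048},
    {"dr": [0,0,0.2],"delta_pos": [0.048,-0.116,0.03],"gripper": 0.048},
    {"dr": [0,0,0.3],"delta_pos": [0.072,-0.174,0.03],"gripper": 0.048},
    {"dr": [0,0,0.39],"delta_pos": [0.096,-0.232,0.03],"gripper": 0.048},
    {"dr": [0,0,0.39],"delta_pos": [0.12,-0.29,0.03],"gripper": 0.048},
    {"dr": [0,0,0.39],"delta_pos": [0.144,-0.348,0.03],"gripper": 0.048},
    {"dr": [0,0,0.39],"delta_pos": [0.168,-0.406,0.03],"gripper": 0.048},
    {"dr": [0,0,0.39],"delta_pos": [0.192,-0.464,0.03],"gripper": 0.048},
    {"dr": [0,0,0.39],"delta_pos": [0.216,-0.522,0.03],"gripper": 0.048},
    {"dr": [0,0,0.39],"delta_pos": [0.235,-0.58,0.03],"gripper": 0.048},
  ],
)

```text
t: 2.25
eef_pos: [471.6, 2.8, 222.6]
tcp_rot: [0.0, 1.0, 0.0, 0.001]
ft_force: [0.2, 0.7, 0.0]
grip_width: 0.556
grip_force: 0.0
```

>>> apply_moves(
  commands=[
    {"dr": [0,0,0],"delta_pos": [0,-0.02,0.03],"gripper": 0.048},
    {"dr": [0,0,0],"delta_pos": [0,-0.02,0.03],"gripper": 0.048},
    {"dr": [0,0,0],"delta_pos": [0,-0.02,0.03],"gripper": 0.048},
    {"dr": [0,0,0],"delta_pos": [0,-0.02,0.03],"gripper": 0.048},
  ],
)

```text
t: 2.75
eef_pos: [470.3, -14.3, 251.4]
tcp_rot: [-0.001, 1.0, 0.0, -0.001]
ft_force: [0.3, 0.9, -0.8]
grip_width: 0.561
grip_force: 0.0
```

```bash
python3 - <<'E'
from h import *
s=ctrl.get_obs();print(s["t"],s["eef_pos"],s["tcp_rot"],s["ft_force"],s["grip_width"])
p=viewer.camera("wrist");print(np.round(p["cam_to_world"],2).tolist())
for n,z in(("stage",0),("end_stop",14),("press_bar",31),("clip_nose",15.5),("carrier",14),("carrier_lip",25)):
    for r in finder.pinpoint(n,p)[:2]: print(n,round(r["score"],2),np.round(r["uv"]),np.round(at(p,r["uv"],z),1))
save("w1.png",p["img"])
E
```

```text
2.75 [470.27041404 -14.2613487  251.35002959] [-6.17531040e-04  9.99999607e-01  3.42320648e-05 -6.34879747e-04] [ 0.30341101  0.85792283 -0.84282257] 0.5611330317781551
[[-0.0, -0.95, -0.3, 392.98], [1.0, -0.0, -0.0, -15.13], [0.0, -0.3, 0.95, 433.34], [0.0, 0.0, 0.0, 1.0]]
stage 0.92 [513. 156.] [457.3 284.2   0. ]
stage 0.62 [297. 219.] [563.  -54.2   0. ]
end_stop 0.9 [299. 258.] [626.  -51.3  14. ]
end_stop 0.72 [505. 196.] [517.9 275.1  14. ]
press_bar 0.96 [336. 192.] [507.1   8.4  31. ]
press_bar 0.68 [580. 128.] [412.4 351.   31. ]
clip_nose 0.85 [512. 174.] [482.3 277.3  15.5]
clip_nose 0.57 [294. 238.] [590.3 -57.4  15.5]
carrier 0.76 [296. 204.] [532.2 -54.2  14. ]
carrier_lip 0.66 [292. 186.] [500.1 -58.1  25. ]
```

View pics/w1.png

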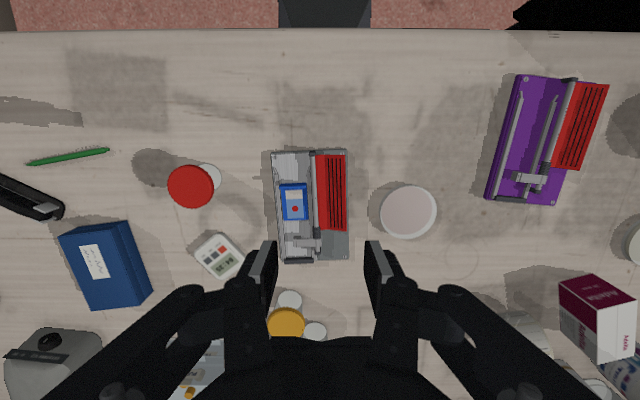

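The enlarged wrist view shows the meant stage at (310,205): grey base, red bar at (332,192), blue carrier at (294,202), shut nose at (305,242). The purple look-alike is at (547,140). I'll fit the stage pose from the red bar's corners in all the views.

```bash
cat > fit.py <<'E'
from h import *
from scipy.optimize import least_squares
S=lambda q,X:(q[0]+np.cos(q[2])*X[0]-np.sin(q[2])*X[1],q[1]+np.sin(q[2])*X[0]+np.cos(q[2])*X[1],X[2])
C=[(-110,48.4,25),(8,48.4,25),(8,78,37.2),(-110,78,37.2)]
def quad(p,m):
    m=m.astype(np.uint8);n,l,st,_=cv2.connectedComponentsWithStats(cv2.morphologyEx(m,cv2.MORPH_CLOSE,np.ones((3,3))))
    k=1+np.argmax(st[1:,4]);c=np.vstack([x for x in cv2.findContours((l==k).astype(np.uint8),0,2)[0]])
    return cv2.boxPoints(cv2.minAreaRect(cv2.convexHull(c))),(l==k)
def barfit(cams):
    obs=[]
    for c in cams:
        p=viewer.camera(c);h=cv2.cvtColor(p["img"],cv2.COLOR_RGB2HSV)
        m=((h[...,0]<8)|(h[...,0]>172))&(h[...,1]>150)&(h[...,2]>60)
        u,v=proj(p,(515,6,31));w=np.zeros_like(m);w[int(v)-50:int(v)+50,int(u)-35:int(u)+35]=1
        b,_=quad(p,m&w);obs.append((p,b))
    def res(q,full=False):
        out=[]
        for p,b in obs:
            for X in C:
                pr=np.array(proj(p,S(q,X)));d=b-pr;out.append(d[np.argmin((d**2).sum(1))])
        return np.array(out).ravel()
    for sel in ([o] for o in list(obs)):
        allo=obs;obs=sel;r=least_squares(res,[565,-54,0.0],x_scale=[1,1,.01]);print(np.round(r.x,3),round(np.abs(r.fun).max(),2));obs=allo
    r=least_squares(res,[565,-54,0.0],x_scale=[1,1,.01]);print("joint",np.round(r.x,3),np.round(np.abs(r.fun).max(),2))
    return r.x,[o[0] for o in obs]
E
cat >> fit.py <<'E'
if __name__=="__main__":
    q,ps=barfit(["top","wrist","side"])
    for p in ps:
        for n,z in(("end_stop",14),("carrier_lip",25),("carrier",14)):
            for r in finder.pinpoint(n,p)[:2]:
                X=at(p,r["uv"],z);d=X[:2]-q[:2];c,s=np.cos(q[2]),np.sin(q[2]);print(n,round(r["score"],2),np.round([c*d[0]+s*d[1],-s*d[0]+c*d[1]],1))
    p=ps[1];im=p["img"].copy()
    for X in C+[(60,0,14),(0,0,14),(-60,21.5,19),(-60,-21.5,19)]:
        u,v=proj(p,S(q,X));im[int(round(v)),int(round(u))]=(0,255,0)
    save("w2.png",cv2.resize(im[135:285,230:390],None,fx=4,fy=4,interpolation=0)[:600])
E
python3 fit.py
```

```text
[ 5.66557e+02 -5.90590e+01  4.80000e-02] 3.09
[ 5.6357e+02 -6.0325e+01  4.6000e-02] 5.23
[ 5.65461e+02 -5.68240e+01  5.30000e-02] 1.03
joint [ 5.64784e+02 -5.94020e+01  4.80000e-02] 5.82
end_stop 0.8 [-27. 339.]
carrier 0.58 [-37.9  11.2]
end_stop 0.7 [65.2  6. ]
end_stop 0.6 [-28.4 336.3]
carrier_lip 0.9 [-71.    6.6]
carrier 0.68 [-35.3   0.5]
end_stop 0.95 [-30.6 340.5]
end_stop 0.84 [58.9  5.3]
carrier_lip 0.88 [-61.1   6.7]
carrier 0.67 [-40.4  13.2]
```

View pics/w2.png

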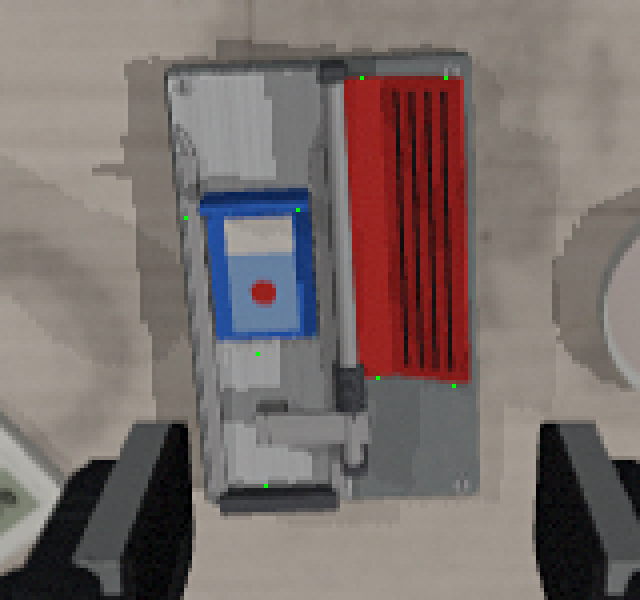

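```bash
python3 - <<'E'
from h import *
p=viewer.camera("wrist")
F={"stopL":(218,493,14),"stopR":(338,488,14),"barL near":(461,78,37.2),"barL far":(470,383,37.2),"lipfootish R":(200,195,25),"lipfoot L":(309,190,25),"liptop R":(202,212,36),"liptop L":(308,203,36),"carfrontR":(220,339,20),"carfrontL":(316,335,20),"baseNR":(168,68,12),"baseNL":(468,52,12),"baseFL":(478,495,12),"hinge near":(332,75,32),"hinge far":(350,380,32),"noseR":(257,427,25)}
for k,(u,v,z) in F.items(): print(k,np.round(at(p,(u/4+230,v/4+135),z),1))
q=(0,0,0)
E
```

```text
stopL [628.5 -76.8  14. ]
stopR [626.2 -26.4  14. ]
barL near [451.4  18.9  37.2]
barL far [568.3  25.2  37.2]
lipfootish R [496.9 -76.9  25. ]
lipfoot L [495.  -35.9  25. ]
liptop R [500.5 -74.8  36. ]
liptop L [497.2 -35.9  36. ]
carfrontR [556.8 -72.3  20. ]
carfrontL [555.2 -34.4  20. ]
baseNR [451.2 -88.6  12. ]
baseNL [445.5  23.5  12. ]
baseFL [630.8  32.6  12. ]
hinge near [451.1 -26.7  32. ]
hinge far [569.2 -20.9  32. ]
noseR [592.7 -58.3  25. ]
```

>>> apply_moves(
  commands=[
    {"dr": [0,0,0.05],"delta_pos": [0.006,-0.005,-0.05],"gripper": 0.048},
    {"dr": [0,0,0.05],"delta_pos": [0.006,-0.005,-0.1],"gripper": 0.048},
    {"dr": [0,0,0.05],"delta_pos": [0.006,-0.005,-0.15],"gripper": 0.048},
    {"dr": [0,0,0.05],"delta_pos": [0.006,-0.005,-0.18],"gripper": 0.048},
    {"dr": [0,0,0.05],"delta_pos": [0.006,-0.005,-0.19],"gripper": 0.048},
    {"dr": [0,0,0.05],"delta_pos": [0.006,-0.005,-0.19],"gripper": 0.048},
    {"dr": [0,0,0.05],"delta_pos": [0.006,-0.005,-0.19],"gripper": 0.048},
  ],
)

```text
t: 4.62
eef_pos: [477.9, -20.3, 63.4]
tcp_rot: [-0.025, 1.0, 0.0, 0.001]
ft_force: [0.5, -0.0, -1.3]
grip_width: 0.566
grip_force: 0.0
```

```bash
python3 - <<'E'
from h import *
p=viewer.camera("wrist");s=ctrl.get_obs();print(s["t"],s["eef_pos"],s["tcp_rot"],s["ft_force"],s["grip_width"])
a=p["img"][60:360,160:480];p=viewer.camera("side");b=p["img"][200:300,220:380]
save("w3.png",np.hstack([a,cv2.resize(b,(480,300))]))
E
```

```text
4.675 [477.90595461 -20.31272726  63.38685806] [-2.45875226e-02  9.99696935e-01  2.07626939e-04  1.20366517e-03] [ 0.41944587 -0.13939706  0.12259388] 0.5652158172395088
```

View pics/w3.png

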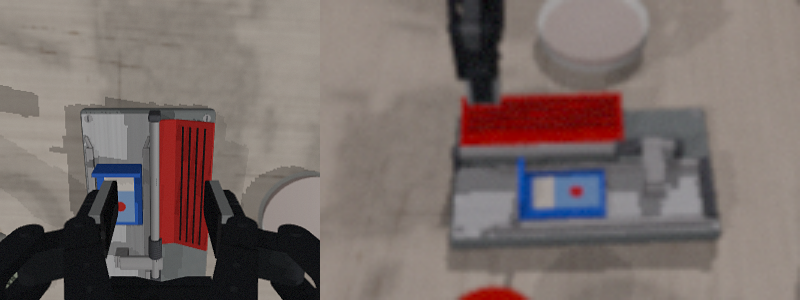

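>>> apply_moves(
  commands=[
    {"dr": [0,0,0],"delta_pos": [0,-0.0065,0],"gripper": 0.048},
    {"dr": [0,0,0],"delta_pos": [0,-0.0065,-0.02],"gripper": 0.048},
    {"dr": [0,0,0],"delta_pos": [0,-0.0065,-0.02],"gripper": 0.048},
    {"dr": [0,0,0],"delta_pos": [0,-0.0065,-0.02],"gripper": 0.048},
    {"dr": [0,0,0],"delta_pos": [0,-0.0065,-0.02],"gripper": 0.048},
  ],
)

```text
t: 5.35
eef_pos: [477.3, -26.9, 42.7]
tcp_rot: [-0.025, 1.0, 0.0, 0.0]
ft_force: [-0.2, -0.4, -0.6]
grip_width: 0.562
grip_force: 0.0
```

```bash
python3 - <<'E'
from h import *
p=viewer.camera("wrist");s=ctrl.get_obs();print(s["t"],s["eef_pos"],s["tcp_rot"],s["ft_force"],s["grip_width"])
a=p["img"][130:330,220:420]
# expected: finger footprints on objects
im=p["img"].copy()
from fit import S
for X in [(-85,-7,19),(-85,7,19),(-74,0,14),(-96,0,14),(-85,55,31),(-85,69,31),(60,0,14),(-68,0,36),(8,78,37),(-110,78,37)]:
    u,v=proj(p,S((565.5,-53.5,.05),X));im[int(round(v)),int(round(u))]=(0,255,0)
save("w4.png",cv2.resize(im[130:330,200:440],None,fx=3,fy=3,interpolation=0))
E
```

```text
5.4 [477.23622042 -26.8842794   42.64817463] [-2.46145847e-02  9.99696906e-01  7.91712710e-05  4.59457524e-04] [-0.25564976 -0.9711529   0.02116436] 0.5622270538292726
```

View pics/w4.png

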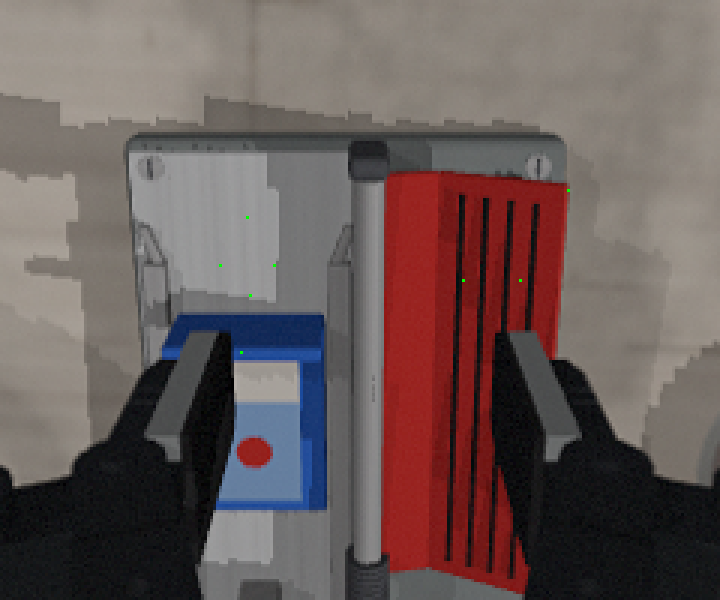

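```bash
python3 - <<'E'
from h import *
from fit import S
p=viewer.camera("wrist");q=(565.5,-53.5,.05)
for z in (44,48,52):
  for u,v in((190,334),(232,332),(492,334),(525,333)):
    X=at(p,(200+u/3,130+v/3),z);d=X[:2]-q[:2];print(z,np.round(X,1),"stage",np.round([d[0]+.05*d[1],d[1]-.05*d[0]],1))
for u,v in((163,362),(323,361),(163,350),(323,348)):
    X=at(p,(200+u/3,130+v/3),36);d=X[:2]-q[:2];print("lip",np.round([d[0]+.05*d[1],d[1]-.05*d[0]],1))
print(np.round(p["cam_to_world"],2).tolist())
E
```

```text
44 [489.4 -67.5  44. ] stage [-76.8 -10.2]
44 [488.4 -57.6  44. ] stage [-77.3  -0.2]
44 [485.9   3.6  44. ] stage [-76.7  61.1]
44 [485.3  11.4  44. ] stage [-76.9  68.9]
48 [487.4 -66.7  48. ] stage [-78.8  -9.3]
48 [486.4 -57.   48. ] stage [-79.3   0.4]
48 [484.    2.9  48. ] stage [-78.7  60.4]
48 [483.4  10.4  48. ] stage [-78.9  68. ]
52 [485.4 -65.9  52. ] stage [-80.7  -8.4]
52 [484.4 -56.4  52. ] stage [-81.2   1.1]
52 [482.1   2.1  52. ] stage [-80.6  59.8]
52 [481.5   9.5  52. ] stage [-80.8  67.2]
lip [-65.2 -19.2]
lip [-65.5  20.7]
lip [-68.6 -19. ]
lip [-69.1  20.8]
[[-0.05, -0.95, -0.3, 399.63], [1.0, -0.05, -0.01, -31.45], [0.0, -0.3, 0.95, 224.45], [0.0, 0.0, 0.0, 1.0]]
```

```bash
python3 - <<'E'
from h import *
p=viewer.camera("side");im=p["img"].copy()
print(p["intrinsics"],p["k1"])
for X in [(478,-58,45),(478,-58,85),(478,4,45),(467,-58,45),(489,-58,45),(489,-58,85)]:
    u,v=proj(p,X);print(X,u,v)
save("w5.png",cv2.resize(im[180:290,230:370],None,fx=5,fy=5,interpolation=0))
E
```

```text
[[370.62438623   0.         322.29584551]
 [  0.         370.62438623 198.78750308]
 [  0.           0.           1.        ]] -0.08461762860752572
(478, -58, 45) 275.5510644291667 257.29159374812326
(478, -58, 85) 274.2113800163188 244.29797871528035
(478, 4, 45) 277.82651837015055 234.62548575282833
(467, -58, 45) 270.12058600796 257.25345141333895
(489, -58, 45) 280.9829255846961 257.3275617256354
(489, -58, 85) 279.8490898968095 244.33637836276557
```

View pics/w5.png

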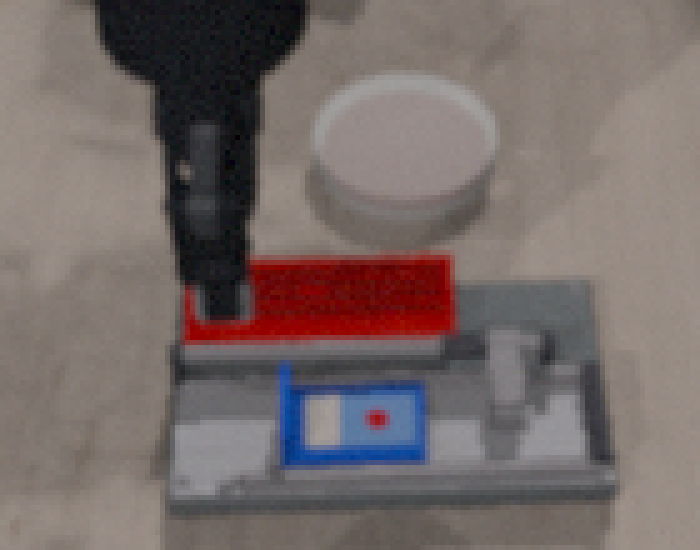

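Both views put the visible fingertips at z≈85, about 40 mm above the reported TCP: side view tip at (274,244), wrist gap of 48 mm. The lip rear is at stage x≈-69. I'll descend slowly and let force decide the contact.

>>> apply_moves(
  commands=[
    {"dr": [0,0,0],"delta_pos": [0,0,-0.004],"gripper": 0.054},
    {"dr": [0,0,0],"delta_pos": [0,0,-0.008],"gripper": 0.054},
    {"dr": [0,0,0],"delta_pos": [0,0,-0.008],"gripper": 0.054},
  ],
)

```text
t: 5.88
eef_pos: [476.4, -26.9, 33.6]
tcp_rot: [-0.025, 1.0, -0.0, -0.001]
ft_force: [0.0, 0.0, -0.2]
grip_width: 0.634
grip_force: 0.0
```

>>> apply_moves(
  commands=[
    {"dr": [0,0,0],"delta_pos": [0,0,-0.004],"gripper": 0.054},
    {"dr": [0,0,0],"delta_pos": [0,0,-0.006],"gripper": 0.054},
    {"dr": [0,0,0],"delta_pos": [0,0,-0.006],"gripper": 0.054},
  ],
)

```text
t: 6.25
eef_pos: [476.6, -26.9, 27.9]
tcp_rot: [-0.025, 1.0, -0.0, -0.0]
ft_force: [-0.3, -0.0, 1.1]
grip_width: 0.635
grip_force: 0.0
```

>>> apply_moves(
  commands=[
    {"dr": [0,0,0],"delta_pos": [0,0,-0.003],"gripper": 0.054},
    {"dr": [0,0,0],"delta_pos": [0,0,-0.005],"gripper": 0.054},
    {"dr": [0,0,0],"delta_pos": [0,0,-0.005],"gripper": 0.054},
  ],
)

```text
t: 6.62
eef_pos: [476.7, -26.9, 22.9]
tcp_rot: [-0.025, 1.0, -0.0, -0.0]
ft_force: [-0.4, 0.5, 0.3]
grip_width: 0.634
grip_force: 0.0
```

>>> apply_moves(
  commands=[
    {"dr": [0,0,0],"delta_pos": [0,0,-0.003],"gripper": 0.054},
    {"dr": [0,0,0],"delta_pos": [0,0,-0.005],"gripper": 0.054},
    {"dr": [0,0,0],"delta_pos": [0,0,-0.005],"gripper": 0.054},
  ],
)

```text
t: 7.0
eef_pos: [476.7, -26.9, 17.9]
tcp_rot: [-0.025, 1.0, -0.0, -0.0]
ft_force: [-0.1, -0.0, -1.0]
grip_width: 0.634
grip_force: 0.0
```

```bash
python3 - <<'E'
from h import *
s=ctrl.get_obs();print(s["eef_pos"],s["ft_force"],s["moment"])
p=viewer.camera("side");im=p["img"][190:290,230:350];w=viewer.camera("wrist")["img"][130:330,210:430]
save("w6.png",np.hstack([cv2.resize(im,(400,333)),cv2.resize(w,(366,333))]))
E
```

```text
[476.69218475 -26.88604379  17.90937556] [-0.08641988 -0.01428572 -1.02178467] [-0.01593278 -0.0233638  -0.00386669]
```

View pics/w6.png

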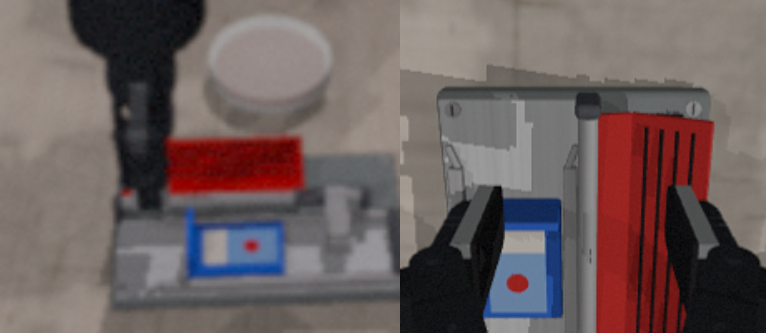

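Tip is at side-view (275,252), z≈60, with about 10 mm gap behind the lip (188,215 in the crop). Everything is still in free air, so I'll keep descending.

>>> apply_moves(
  commands=[
    {"dr": [0,0,0],"delta_pos": [0,0,-0.006],"gripper": 0.054},
    {"dr": [0,0,0],"delta_pos": [0,0,-0.012],"gripper": 0.054},
    {"dr": [0,0,0],"delta_pos": [0,0,-0.016],"gripper": 0.054},
    {"dr": [0,0,0],"delta_pos": [0,0,-0.016],"gripper": 0.054},
  ],
)

```text
t: 7.6
eef_pos: [476.4, -26.9, 1.6]
tcp_rot: [-0.025, 1.0, -0.0, -0.0]
ft_force: [0.2, -1.1, -0.2]
grip_width: 0.633
grip_force: 0.0
```

>>> apply_moves(
  commands=[
    {"dr": [0,0,0],"delta_pos": [0,0,-0.004],"gripper": 0.054},
    {"dr": [0,0,0],"delta_pos": [0,0,-0.008],"gripper": 0.054},
    {"dr": [0,0,0],"delta_pos": [0,0,-0.008],"gripper": 0.054},
  ],
)

```text
t: 7.98
eef_pos: [476.6, -26.9, -6.2]
tcp_rot: [-0.025, 1.0, 0.0, -0.0]
ft_force: [0.1, -0.2, 0.1]
grip_width: 0.631
grip_force: 0.0
```

>>> apply_moves(
  commands=[
    {"dr": [0,0,0],"delta_pos": [0,0,-0.003],"gripper": 0.054},
    {"dr": [0,0,0],"delta_pos": [0,0,-0.005],"gripper": 0.054},
    {"dr": [0,0,0],"delta_pos": [0,0,-0.005],"gripper": 0.054},
  ],
)

```text
t: 8.35
eef_pos: [476.7, -26.9, -11.0]
tcp_rot: [-0.025, 1.0, -0.0, -0.0]
ft_force: [0.9, 0.2, -0.6]
grip_width: 0.636
grip_force: 0.0
```

>>> apply_moves(
  commands=[
    {"dr": [0,0,0],"delta_pos": [0,0,-0.002],"gripper": 0.054},
    {"dr": [0,0,0],"delta_pos": [0,0,-0.004],"gripper": 0.054},
    {"dr": [0,0,0],"delta_pos": [0,0,-0.004],"gripper": 0.054},
  ],
)

```text
t: 8.72
eef_pos: [476.9, -26.8, -14.9]
tcp_rot: [-0.025, 1.0, 0.0, 0.0]
ft_force: [-0.6, 0.2, 3.2]
grip_width: 0.633
grip_force: 1.1
```

>>> apply_moves(
  commands=[
    {"dr": [0,0,0],"delta_pos": [0,0,-0.002],"gripper": 0.054},
    {"dr": [0,0,0],"delta_pos": [0,0,-0.004],"gripper": 0.054},
    {"dr": [0,0,0],"delta_pos": [0,0,-0.004],"gripper": 0.054},
  ],
)

```text
t: 9.1
eef_pos: [476.9, -27.0, -19.0]
tcp_rot: [-0.025, 1.0, -0.0, 0.0]
ft_force: [-0.6, 0.7, 3.2]
grip_width: 0.631
grip_force: 1.5
```

```bash
python3 - <<'E'
from h import *
s=ctrl.get_obs();print(s["eef_pos"],s["ft_force"],s["moment"])
p=viewer.camera("side");im=p["img"][190:290,230:350];w=viewer.camera("wrist")["img"][130:330,210:430]
save("w7.png",np.hstack([cv2.resize(im,(400,333)),cv2.resize(w,(366,333))]))
E
```

```text
[476.88622923 -26.98124174 -19.00991363] [-0.6486166   0.71861619  3.16671946] [0.22682296 0.08320985 0.0421009 ]
```

View pics/w7.png

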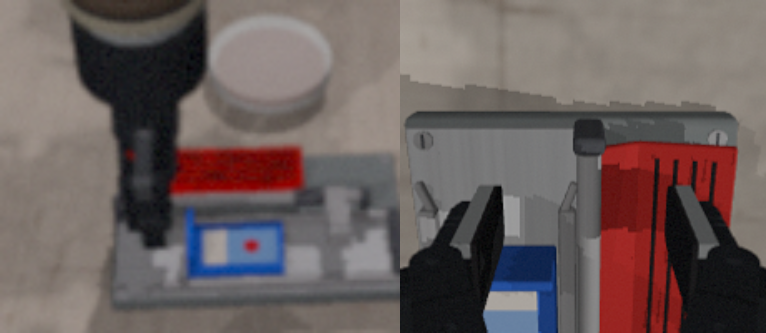

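Contact on the bar (3.2 N, moment on the left finger). The lip finger is behind the lip in the channel: tip at crop (155,245), lip at (190,230). I'll press on.

>>> apply_moves(
  commands=[
    {"dr": [0,0,0],"delta_pos": [0,0,-0.002],"gripper": 0.054},
    {"dr": [0,0,0],"delta_pos": [0,0,-0.003],"gripper": 0.054},
    {"dr": [0,0,0],"delta_pos": [0,0,-0.003],"gripper": 0.054},
  ],
)

```text
t: 9.57
eef_pos: [476.9, -27.3, -21.9]
tcp_rot: [-0.024, 1.0, -0.0, 0.0]
ft_force: [-0.8, -1.5, 4.5]
grip_width: 0.634
grip_force: 2.2
```

>>> apply_moves(
  commands=[
    {"dr": [0,0,0],"delta_pos": [0,0,-0.001],"gripper": 0.054},
    {"dr": [0,0,0],"delta_pos": [0,0,-0.002],"gripper": 0.054},
    {"dr": [0,0,0],"delta_pos": [0,0,-0.002],"gripper": 0.054},
  ],
)

```text
t: 9.95
eef_pos: [476.9, -27.7, -23.8]
tcp_rot: [-0.024, 1.0, -0.0, 0.0]
ft_force: [-0.6, -4.3, 4.4]
grip_width: 0.632
grip_force: 2.9
```

>>> apply_moves(
  commands=[
    {"dr": [0,0,0],"delta_pos": [0,0,-0.001],"gripper": 0.054},
    {"dr": [0,0,0],"delta_pos": [0,0,-0.002],"gripper": 0.054},
    {"dr": [0,0,0],"delta_pos": [0,0,-0.002],"gripper": 0.054},
  ],
)

```text
t: 10.32
eef_pos: [477.1, -27.7, -24.7]
tcp_rot: [-0.024, 1.0, 0.0, 0.0]
ft_force: [-5.1, -4.6, 22.8]
grip_width: 0.634
grip_force: 11.6
```

```bash
python3 - <<'E'
from h import *
s=ctrl.get_obs();print(s["eef_pos"],s["ft_force"],s["moment"])
p=viewer.camera("side");im=p["img"][205:285,235:355];w=viewer.camera("wrist")["img"][130:330,210:410]
save("w8.png",np.hstack([cv2.resize(im,(500,333)),cv2.resize(w,(300,300+33))]))
E
```

```text
[477.0551313  -27.70338557 -24.70410847] [-5.07964979 -4.56096699 22.84717741] [-0.32336385  1.170735    0.11460853]
```

View pics/w8.png

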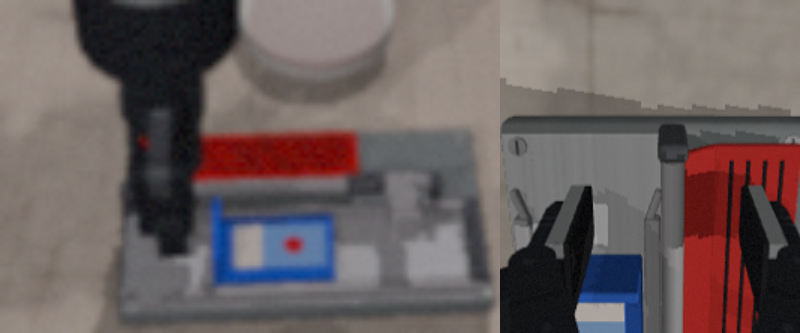

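The bar is at its limit (23 N hard contact), red band level and nose raised at crop (400,190). I'll ease off slightly, then push along stage x (yaw 0.05).

>>> apply_moves(
  commands=[
    {"dr": [0,0,0],"delta_pos": [0,0,0.0008],"gripper": 0.054},
    {"dr": [0,0,0],"delta_pos": [0.004,0.0002,0.0008],"gripper": 0.054},
    {"dr": [0,0,0],"delta_pos": [0.008,0.0004,0.0008],"gripper": 0.054},
    {"dr": [0,0,0],"delta_pos": [0.012,0.0006,0.0008],"gripper": 0.054},
    {"dr": [0,0,0],"delta_pos": [0.012,0.0006,0.0008],"gripper": 0.054},
  ],
)

```text
t: 11.05
eef_pos: [483.6, -26.7, -24.7]
tcp_rot: [-0.024, 1.0, 0.001, -0.004]
ft_force: [-13.9, -2.6, 25.1]
grip_width: 0.631
grip_force: 11.9
```

>>> apply_moves(
  commands=[
    {"dr": [0,0,0],"delta_pos": [0,0,0.001],"gripper": 0.054},
    {"dr": [0,0,0],"delta_pos": [0,0,0.001],"gripper": 0.054},
    {"dr": [0,0,0],"delta_pos": [0,0,0.001],"gripper": 0.054},
  ],
)

```text
t: 11.42
eef_pos: [486.7, -26.2, -24.2]
tcp_rot: [-0.025, 1.0, 0.0, -0.002]
ft_force: [-5.9, -1.7, 9.9]
grip_width: 0.63
grip_force: 5.8
```

```bash
python3 - <<'E'
from h import *
s=ctrl.get_obs();print(s["eef_pos"],s["ft_force"],s["moment"])
E
```

```text
[486.674429   -26.21886684 -24.21992935] [-5.91724868 -1.69130284  9.89589488] [-0.01616755  1.36270904  0.17287301]
```

>>> apply_moves(
  commands=[
    {"dr": [0,0,0],"delta_pos": [0.004,0.0002,0],"gripper": 0.054},
    {"dr": [0,0,0],"delta_pos": [0.008,0.0004,0],"gripper": 0.054},
    {"dr": [0,0,0],"delta_pos": [0.012,0.0006,0],"gripper": 0.054},
    {"dr": [0,0,0],"delta_pos": [0.016,0.0008,0],"gripper": 0.054},
    {"dr": [0,0,0],"delta_pos": [0.016,0.0008,0],"gripper": 0.054},
  ],
)

```text
t: 12.05
eef_pos: [502.2, -25.1, -24.3]
tcp_rot: [-0.025, 1.0, 0.001, -0.002]
ft_force: [-7.8, 0.5, 13.7]
grip_width: 0.631
grip_force: 6.5
```

```bash
cat > chk.py <<'E'
import sys
from h import *
s=ctrl.get_obs();print(np.round(s["eef_pos"],1),np.round(s["ft_force"],1),np.round(s["moment"],2),s["t"])
q=(565.5,-53.5,.05)
def st(X): d=X[:2]-np.array(q[:2]);return np.round([d[0]+.05*d[1],d[1]-.05*d[0]],1)
for c in("side","wrist"):
    p=viewer.camera(c);h=cv2.cvtColor(p["img"],cv2.COLOR_RGB2HSV)
    m=(h[...,0]>100)&(h[...,0]<125)&(h[...,1]>150)&(h[...,2]>60)
    u,v=proj(p,(540,-52,20));w=np.zeros_like(m);w[max(0,int(v)-60):int(v)+60,max(0,int(u)-60):int(u)+60]=1;m&=w
    if m.sum()>10:
        n,l,a,_=cv2.connectedComponentsWithStats(m.astype(np.uint8));k=1+np.argmax(a[1:,4]);ys,xs=np.where(l==k)
        for nm,i in(("umax",xs.argmax()),("umin",xs.argmin()),("vmax",ys.argmax()),("vmin",ys.argmin())):print(c,nm,xs[i],ys[i],st(at(p,(xs[i],ys[i]),20)),end=" ")
        print()
    for n,z in(("carrier_lip",25),("carrier",14),("clip_nose",28)):
        r=finder.pinpoint(n,p)
        for r in r[:1]:print(" ",n,round(r["score"],2),np.round(r["uv"]),st(at(p,r["uv"],z)))
    if len(sys.argv)>1: save(sys.argv[1]+c+".png",p["img"])
E
python3 chk.py
```

```text
[502.2 -25.1 -24.3] [-7.8  0.5 13.7] [0.3  1.64 0.22] 12.05
side umax 322 258 [ 8.1 14. ] side umin 294 253 [-50.9  30.3] side vmax 295 272 [-49.3 -19.8] side vmin 294 253 [-50.9  30.3] 
  carrier_lip 0.93 [293. 262.] [-53.9   1.9]
  clip_nose 0.91 [329. 258.] [22.6  8. ]
wrist umax 303 316 [-23.8  20.4] wrist umin 266 296 [-37.7  -0.6] wrist vmax 301 337 [-8.3 18.9] wrist vmin 273 271 [-54.2   4.3] 
  carrier_lip 0.97 [265. 282.] [-50.4   0.5]
  carrier 0.9 [269. 313.] [-21.  -1.]
```

>>> apply_moves(
  commands=[
    {"dr": [0,0,0],"delta_pos": [0.004,0.0002,0],"gripper": 0.054},
    {"dr": [0,0,0],"delta_pos": [0.008,0.0004,0],"gripper": 0.054},
    {"dr": [0,0,0],"delta_pos": [0.012,0.0006,0],"gripper": 0.054},
    {"dr": [0,0,0],"delta_pos": [0.016,0.0008,0],"gripper": 0.054},
    {"dr": [0,0,0],"delta_pos": [0.016,0.0008,0],"gripper": 0.054},
  ],
)

```text
t: 13.08
eef_pos: [518.3, -24.2, -24.2]
tcp_rot: [-0.025, 1.0, 0.001, -0.002]
ft_force: [-7.7, 0.0, 12.9]
grip_width: 0.633
grip_force: 6.4
```

>>> apply_moves(
  commands=[
    {"dr": [0,0,0],"delta_pos": [0.004,0.0002,0],"gripper": 0.054},
    {"dr": [0,0,0],"delta_pos": [0.008,0.0004,0],"gripper": 0.054},
    {"dr": [0,0,0],"delta_pos": [0.012,0.0006,0],"gripper": 0.054},
    {"dr": [0,0,0],"delta_pos": [0.012,0.0006,0],"gripper": 0.054},
  ],
)

```text
t: 13.58
eef_pos: [530.4, -23.6, -24.2]
tcp_rot: [-0.025, 1.0, 0.001, -0.002]
ft_force: [-7.4, -0.6, 13.1]
grip_width: 0.632
grip_force: 6.4
```

```bash
python3 chk.py
```

```text
[530.4 -23.6 -24.2] [-7.4 -0.6 13.1] [0.38 1.65 0.21] 13.575
side umax 336 267 [ 35.6 -11. ] side umin 308 258 [-21.5  15.4] side vmax 309 271 [-20.6 -18.6] side vmin 309 257 [-19.3  18. ] 
  carrier_lip 0.73 [310. 261.] [-17.6   2.4]
  carrier 0.82 [319. 260.] [ 0.9 13. ]
  clip_nose 0.76 [333. 259.] [30.8  3.3]
wrist umax 303 305 [-3.2 20.6] wrist umin 266 296 [-9.4 -0.6] wrist vmax 292 330 [14.7 13.6] wrist vmin 273 271 [-25.9   4.3] 
  carrier_lip 0.97 [264. 279.] [-24.1  -0.1]
  carrier 0.68 [272. 311.] [5.7 1.2]
```

>>> apply_moves(
  commands=[
    {"dr": [0,0,0],"delta_pos": [0.004,0.0002,0],"gripper": 0.054},
    {"dr": [0,0,0],"delta_pos": [0.008,0.0004,0],"gripper": 0.054},
    {"dr": [0,0,0],"delta_pos": [0.012,0.0006,0],"gripper": 0.054},
    {"dr": [0,0,0],"delta_pos": [0.016,0.0008,0],"gripper": 0.054},
    {"dr": [0,0,0],"delta_pos": [0.016,0.0008,0],"gripper": 0.054},
  ],
)

```text
t: 14.6
eef_pos: [546.5, -22.8, -24.2]
tcp_rot: [-0.025, 1.0, 0.001, -0.002]
ft_force: [-7.8, 0.3, 11.7]
grip_width: 0.634
grip_force: 6.3
```

>>> apply_moves(
  commands=[
    {"dr": [0,0,0],"delta_pos": [0.002,0.0001,0],"gripper": 0.054},
    {"dr": [0,0,0],"delta_pos": [0.004,0.0002,0],"gripper": 0.054},
    {"dr": [0,0,0],"delta_pos": [0.004,0.0002,0],"gripper": 0.054},
  ],
)

```text
t: 14.98
eef_pos: [549.9, -22.6, -24.2]
tcp_rot: [-0.025, 1.0, 0.001, -0.003]
ft_force: [-9.5, -1.0, 13.9]
grip_width: 0.635
grip_force: 7.1
```

>>> apply_moves(
  commands=[
    {"dr": [0,0,0],"delta_pos": [0.001,0.0001,0],"gripper": 0.054},
    {"dr": [0,0,0],"delta_pos": [0.002,0.0001,0],"gripper": 0.054},
    {"dr": [0,0,0],"delta_pos": [0.002,0.0001,0],"gripper": 0.054},
  ],
)

```text
t: 15.35
eef_pos: [549.8, -22.6, -24.4]
tcp_rot: [-0.025, 1.0, 0.001, -0.004]
ft_force: [-13.9, -1.1, 20.0]
grip_width: 0.631
grip_force: 9.9
```

```bash
python3 chk.py
```

```text
[549.8 -22.6 -24.4] [-13.9  -1.1  20. ] [0.38 3.2  0.45] 15.35
side umax 346 264 [57.1 -4.2] side umin 318 259 [-0.5 11.7] side vmax 319 271 [ -0.2 -19.5] side vmin 338 255 [42.7 20.6] 
  carrier_lip 0.87 [317. 258.] [-3.4 10. ]
  carrier 0.77 [331. 264.] [26.4  2.2]
  clip_nose 0.58 [289. 168.] [-62.6 317.5]
wrist umax 302 272 [-5.7 20.5] wrist umin 266 296 [10.  -0.6] wrist vmax 291 298 [11.4 13.8] wrist vmin 273 271 [-6.4  4.3] 
  carrier_lip 0.93 [264. 280.] [-3.6  0. ]
  carrier 0.83 [268. 312.] [26.  -1.4]
  clip_nose 0.7 [260. 331.] [27.7 -3.5]
```

>>> apply_moves(
  commands=[
    {"dr": [0,0,0],"delta_pos": [0,0,0.0005],"gripper": 0.054},
    {"dr": [0,0,0],"delta_pos": [0.001,0,0.0005],"gripper": 0.054},
    {"dr": [0,0,0],"delta_pos": [0.002,0.0001,0.0005],"gripper": 0.054},
    {"dr": [0,0,0],"delta_pos": [0.002,0.0001,0.0005],"gripper": 0.054},
  ],
)

```text
t: 16.25
eef_pos: [552.5, -22.6, -24.1]
tcp_rot: [-0.024, 1.0, 0.001, -0.004]
ft_force: [-11.8, -0.0, 14.1]
grip_width: 0.626
grip_force: 8.7
```

```bash
python3 chk.py; python3 - <<'E'
from h import *
# gap between blue front edge and dark end stop along the channel in the side view
p=viewer.camera("side");im=p["img"]
for v in (262,264,266,268): print(v,im[v,338:360].tolist())
E
```

```text
[552.5 -22.6 -24.1] [-11.8  -0.   14.1] [ 0.1   2.52 -0.08] 16.25
side umax 347 263 [59.5 -1.7] side umin 319 259 [ 1.6 11.6] side vmax 320 271 [  1.9 -19.6] side vmin 323 256 [10.5 19.3] 
  carrier_lip 0.89 [318. 258.] [0.1 9.6]
  carrier 0.95 [331. 265.] [25.9  0.4]
  clip_nose 0.93 [287. 168.] [-68.7 317.7]
wrist umax 302 271 [-3.5 20.4] wrist umin 267 292 [10.1  0. ] wrist vmax 267 294 [11.5 -0.1] wrist vmin 273 270 [-4.2  4.2] 
  carrier_lip 0.81 [264. 282.] [ 0.2 -0.3]
  carrier 0.57 [268. 314.] [30.6 -1.4]
  clip_nose 0.62 [261. 324.] [25.8 -3.1]
262 [[157, 19, 29], [147, 57, 74], [125, 101, 132], [104, 123, 161], [98, 129, 166], [99, 127, 165], [91, 123, 165], [68, 105, 161], [37, 76, 145], [47, 61, 101], [66, 63, 74], [67, 63, 71], [76, 76, 82], [112, 105, 103], [139, 128, 120], [144, 136, 126], [146, 133, 126], [144, 135, 125], [143, 131, 124], [144, 133, 123], [146, 135, 127], [151, 141, 134]]
264 [[127, 106, 139], [115, 116, 152], [99, 120, 159], [100, 127, 167], [102, 128, 167], [99, 128, 164], [97, 127, 166], [83, 114, 164], [45, 87, 156], [32, 60, 119], [57, 62, 81], [
[... 178 characters left out ...]
66 [[94, 123, 164], [93, 124, 164], [94, 124, 164], [92, 122, 163], [91, 123, 165], [93, 122, 166], [92, 121, 164], [82, 114, 165], [45, 86, 155], [25, 61, 125], [47, 53, 78], [60, 58, 67], [62, 63, 66], [86, 81, 83], [120, 111, 105], [145, 134, 127], [147, 136, 129], [144, 133, 125], [143, 131, 127], [143, 131, 122], [143, 134, 126], [149, 137, 129]]
268 [[33, 86, 164], [32, 84, 163], [25, 82, 161], [31, 81, 164], [23, 82, 162], [34, 82, 163], [17, 77, 161], [23, 83, 166], [25, 80, 162], [15, 65, 143], [46, 54, 93], [62, 64, 68], [64, 64, 68], [78, 75, 78], [115, 108, 104], [141, 131, 122], [147, 136, 128], [143, 134, 126], [142, 132, 124], [145, 134, 128], [148, 137, 129], [152, 140, 135]]
```

>>> apply_moves(
  commands=[
    {"dr": [0,0,0],"delta_pos": [0.001,0,0.0002],"gripper": 0.054},
    {"dr": [0,0,0],"delta_pos": [0.002,0.0001,0.0003],"gripper": 0.054},
    {"dr": [0,0,0],"delta_pos": [0.003,0.0001,0.0003],"gripper": 0.054},
    {"dr": [0,0,0],"delta_pos": [0.003,0.0001,0.0003],"gripper": 0.054},
  ],
)

```text
t: 17.2
eef_pos: [552.3, -22.6, -24.2]
tcp_rot: [-0.024, 1.0, 0.001, -0.007]
ft_force: [-20.9, 0.1, 21.0]
grip_width: 0.634
grip_force: 12.6
```

```bash
python3 chk.py
```

```text
[552.3 -22.6 -24.2] [-20.9   0.1  21. ] [-0.03  4.23 -0.23] 17.2
side umax 347 263 [59.5 -1.7] side umin 319 259 [ 1.6 11.6] side vmax 320 271 [  1.9 -19.6] side vmin 339 255 [44.8 20.5] 
  carrier_lip 0.92 [316. 261.] [-4.8  3.4]
  carrier 0.77 [331. 262.] [26.3  8.3]
  clip_nose 0.81 [289. 169.] [-62.  314.8]
wrist umax 302 271 [-3.6 20.4] wrist umin 267 292 [10.  0.] wrist vmax 267 294 [11.4 -0.1] wrist vmin 273 270 [-4.2  4.2] 
  carrier_lip 0.65 [263. 280.] [-1.  -0.4]
  carrier 0.69 [270. 313.] [28.9 -0.3]
  clip_nose 0.78 [260. 326.] [26.8 -3.3]
```

The carrier does not move under extra push, the side view shows blue touching the dark stop at (347,263), and the lip is at stage x≈0. It's home. I'll back off a little, then lift.

>>> apply_moves(
  commands=[
    {"dr": [0,0,0],"delta_pos": [-0.004,-0.0002,0.0005],"gripper": 0.054},
    {"dr": [0,0,0],"delta_pos": [-0.008,-0.0004,0.0005],"gripper": 0.054},
    {"dr": [0,0,0],"delta_pos": [-0.01,-0.0005,0.0005],"gripper": 0.054},
    {"dr": [0,0,0],"delta_pos": [-0.01,-0.0005,0.0005],"gripper": 0.054},
  ],
)

```text
t: 18.1
eef_pos: [550.8, -23.0, -22.5]
tcp_rot: [-0.025, 1.0, 0.0, 0.001]
ft_force: [3.1, 0.4, 3.7]
grip_width: 0.629
grip_force: 1.9
```

```bash
python3 chk.py
```

```text
[550.8 -23.  -22.5] [3.1 0.4 3.7] [ 0.4  -0.5  -0.03] 18.1
side umax 347 263 [59.5 -1.7] side umin 318 258 [-0.4 14.4] side vmax 320 271 [  1.9 -19.6] side vmin 319 254 [ 2.3 25.2] 
  carrier_lip 0.59 [318. 261.] [-0.3  2.7]
  carrier 0.98 [333. 262.] [31.2  5.7]
  clip_nose 0.71 [286. 169.] [-70.3 313.4]
wrist umax 304 287 [ 5.4 20.7] wrist umin 266 296 [11.5 -1.6] wrist vmax 266 297 [12.2 -1.7] wrist vmin 273 273 [-3.9  3.3] 
  carrier_lip 0.94 [267. 284.] [-0.1  0.6]
  carrier 0.78 [273. 311.] [26.8  0.9]
  clip_nose 0.89 [262. 327.] [26.4 -3.5]
```

>>> apply_moves(
  commands=[
    {"dr": [0,0,0],"delta_pos": [0,0,0.003],"gripper": 0.054},
    {"dr": [0,0,0],"delta_pos": [0,0,0.006],"gripper": 0.054},
    {"dr": [0,0,0],"delta_pos": [0,0,0.009],"gripper": 0.054},
    {"dr": [0,0,0],"delta_pos": [0,0,0.013],"gripper": 0.054},
    {"dr": [0,0,0],"delta_pos": [0,0,0.02],"gripper": 0.054},
    {"dr": [0,0,0],"delta_pos": [0,0,0.04],"gripper": 0.054},
    {"dr": [0,0,0],"delta_pos": [0,0,0.08],"gripper": 0.054},
    {"dr": [0,0,0],"delta_pos": [0,0,0.13],"gripper": 0.054},
    {"dr": [0,0,0],"delta_pos": [-0.03,0,0.18],"gripper": 0.054},
    {"dr": [0,0,0],"delta_pos": [-0.05,0,0.22],"gripper": 0.054},
  ],
)

```text
t: 19.75
eef_pos: [498.8, -23.6, 199.3]
tcp_rot: [-0.024, 1.0, 0.0, 0.0]
ft_force: [0.0, -0.1, 0.3]
grip_width: 0.632
grip_force: 0.0
```

>>> apply_moves(
  commands=[
    {"dr": [0,0,0],"delta_pos": [-0.04,0,0],"gripper": 0.054},
    {"dr": [0,0,0],"delta_pos": [-0.06,0,0.02],"gripper": 0.054},
    {"dr": [0,0,0],"delta_pos": [-0.06,0,0.02],"gripper": 0.054},
    {"dr": [0,0,0],"delta_pos": [-0.06,0,0.02],"gripper": 0.054},
  ],
)

```text
t: 20.25
eef_pos: [440.3, -23.2, 217.2]
tcp_rot: [-0.025, 1.0, 0.0, 0.0]
ft_force: [-0.9, 0.9, 0.1]
grip_width: 0.634
grip_force: 0.0
```

```bash
python3 chk.py; python3 - <<'E'
from h import *
p=viewer.camera("wrist")
for n,z in(("petri",0),("lab_timer",0),("red_cup",0),("end_stop",14)):
    for r in finder.pinpoint(n,p)[:2]: print(n,round(r["score"],2),np.round(at(p,r["uv"],z)))
h=cv2.cvtColor(p["img"],cv2.COLOR_RGB2HSV)
m=(((h[...,0]<8)|(h[...,0]>172))&(h[...,1]>150)&(h[...,2]>60)).astype(np.uint8)
u,v=proj(p,(518,6,31));n,l,a,c=cv2.connectedComponentsWithStats(m)
for i in range(1,n):
    if a[i,4]>300: print("red",a[i],c[i].round())
im=p["img"];u,v=map(int,proj(p,(565.5+58,-53.5+3,18)));print(u,v)
for k in(-8,-4,0,4): print(im[v-8:v+8,u+k].tolist())
E
```

```text
[440.3 -23.2 217.2] [-0.9  0.9  0.1] [ 0.   -0.01 -0.01] 20.25
side umax 347 261 [60.1  3.6] side umin 318 252 [ 0.5 30.8] side vmax 320 271 [  1.9 -19.6] side vmin 319 251 [ 2.8 33.5] 
  carrier_lip 0.93 [320. 261.] [3.7 2.5]
  carrier 0.6 [331. 263.] [26.5  5.6]
  clip_nose 0.84 [329. 262.] [20.7 -3.8]
wrist umax 310 251 [-2.  19.7] wrist umin 283 256 [  6.4 -21.2] wrist vmax 286 285 [ 57.2 -18.6] wrist vmin 285 251 [ -2.  -17.8] 
  carrier_lip 0.65 [296. 256.] [ 3.3 -1.8]
  carrier 0.87 [298. 268.] [31.3  0.2]
  clip_nose 0.9 [526. 210.] [-70.2 326.3]
petri 0.81 [548. 125.   0.]
petri 0.59 [636. -52.  -0.]
lab_timer 0.78 [ 628. -186.    0.]
red_cup 0.65 [ 487. -190.    0.]
end_stop 0.96 [620. -52.  14.]
end_stop 0.95 [523. 276.  14.]
red [ 567  119   67   91 2641] [599. 163.]
red [ 321  181   32   78 2082] [335. 218.]
red [ 161  187   51   46 1785] [186. 210.]
298 284
[[104, 128, 157], [103, 127, 155], [103, 127, 154], [103, 126, 155], [104, 127, 156], [95, 121, 155], [86, 115, 154], [74, 105, 155], [45, 84, 156], [30, 58, 120], [29, 29, 28], [50, 52, 53], [64, 66, 67], [61, 62, 65], [59, 59, 64], [108, 102, 98]]
[[123, 131, 147], [96, 124, 158], [96, 122, 154], [99, 123, 156], [99, 123, 155], [99, 124, 156], [100, 125, 156], [88, 116, 155], [52, 90, 156], [32, 59, 122], [25, 28, 27], [49, 50, 52], [62, 63, 65], [60, 63, 66], [54, 55, 61], [109, 103, 100]]
[[130, 106, 104], [127, 67, 72], [113, 104, 131], [99, 127, 159], [96, 122, 154], [100, 125, 156], [100, 124, 155], [85, 113, 154], [54, 91, 157], [26, 56, 118], [20, 23, 23], [51, 51, 54], [61, 61, 64], [61, 63, 65], [54, 56, 62], [100, 94, 91]]
[[123, 131, 144], [93, 120, 153], [97, 123, 155], [98, 123, 155], [100, 124, 156], [100, 125, 156], [101, 126, 156], [85, 114, 154], [52, 90, 157], [28, 57, 120], [26, 25, 27], [52, 52, 54], [62, 63, 65], [61, 59, 64], [59, 60, 64], [100, 95, 92]]
```

```bash
python3 -c "
from cell import ctrl
print(ctrl.hand_in())"
```

```text
the job is handed in; nothing more can be done
None
```

I pushed the carrier home against the end stop with the bar held down, then let the bar up, moved the arm clear and handed in at about 20 s. I confirmed the carrier against the stop, but inferred rather than measured that the nose came down on it. The dish, timer and cup showed no movement beyond measurement error.

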